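Shift the cooling selector through its gate

TASK

The selector lever of the white cooling-water distributor is parked in the short middle slot of its gate. Push it with the fingertips, without gripping the knob, along the gate and fully home into the corner slot that has the cross-shaped plate beside its end, without running it into any of the other corner slots. Leave the things lying around the distributor where they are.

Things in the scene. Friction and masses are not known exactly. Their poses are not given: they have to be found in the camera images.
- unit: The distributor: a white box 200 (its x) x 180 (its y) x 120 mm high, fixed to the bench; position and yaw (up to 35 degrees) vary. Origin at the centre of its underside, z up. x points to its far face, which has four short hose tails, y to its left. Its flat top carries the gate and four shape plates.
- gate (a point): Centre of the gate in the unit's top, 120 mm up. A cross channel runs along the unit's y through it. At each of its ends, 31 mm out, a slot runs both ways along x to two corners (an H). The park slot runs from the channel's middle to -x only, so a lever pushed +x out of it is stopped by the channel's far edge, free to go sideways. The stem has 2 to 4 mm play in slots and channel.
- pivot (a point): Pivot of the lever, inside the unit, 20 mm above its underside on its centre line. The knob's centre is 165 mm from it. In the unit's frame, from here, the knob's centre is at x = 0.165 sin(lever), y = -0.165 sin(yoke) cos(lever), z = 0.165 cos(lever) cos(yoke), in m. Home in a corner it is at x = +-49, y = +-47 mm; parked at x = -32 to -49, y = 0.
- knob (a point): Centre of the lever's knob, a black 36 mm cube on a 10 mm steel stem; 185 mm above the bench when upright, about 171 mm when home in a corner. The fingers have over 30 mm free height below the knob. The lever stays where it is left; about 2 N at the knob moves it; its stops are hard.
- lever (a joint): Fore-and-aft tilt of the lever, rad, + towards the unit's +x. In the cross channel it can be about -0.04 to 0.04, and only then can the lever go sideways. The ends of the corner slots are at -0.3 and 0.3, fully home. It starts in the park slot, -0.3 to -0.2.
- yoke (a joint): Sideways tilt of the lever, rad: 0 in the middle (park slot), + tilts the knob to the unit's -y. Stops at -0.3 (the two left slots, +y) and 0.3 (the two right slots, -y).
- plate_cross: Marker of the wanted slot: a flat dark steel plus-shaped plate, two 34 x 10 mm arms, 4 mm thick, fixed on the unit's top just beyond the end of one of the four corner slots (at x = +-78, y = +-56 mm in the unit's frame, 120 mm up; which corner varies). Origin at the centre of its underside.
- plate_bar: A like plate beside another corner slot: a single 10 x 34 mm bar.
- plate_disc: A like plate beside another corner slot: a 32 mm disc.
- plate_angle: A like plate beside the remaining corner slot: an L of two 34 x 10 mm arms.
- meter: Orange multimeter lying loose near the unit, 150 x 74 x 40 mm. Leave it alone. Origin at the centre of its underside.
- screwdriver: Screwdriver lying loose near the unit. Leave it alone.
- bowl: Steel bowl, 120 mm across, 50 mm high, standing loose near the unit. Leave it alone. Origin at the centre of its underside.

How it is judged:
By the outcome, as a careful person would: the job done as asked, in the order asked, and still so for the second after the job is handed in, with the robot touching nothing.
It also fails if it takes over 58 s, if anything falls off the work surface, if the arm or the gripper's body presses on something with over 40 N, if the wrist force passes 120 N, or if a joint passes its speed limit or range.

ROBOT

A 7-joint arm with a two-finger parallel gripper is mounted at the origin on the work surface. World frame = base frame: x ahead of the robot, y to its left, z up, the work surface at z = 0. Lengths are in m, angles in rad, forces in N, time in s.
With the tool pointing down it reaches from about 0.425 to 0.8 m from the base axis. Payload 8.3 kg.
Tool frame: the origin (TCP) lies at the very end of the fingers, on their centre line; the grasp point (between the pads) lies 19 mm behind it (robot.grip_depth is the z of the grasp point in the tool frame, in m); z points along the fingers, y is the direction in which the jaws open and shut (so a half turn about z gives the same grasp; the last joint's range is limited). The gripper opens to 85 mm and grips with 20 to 120 N. Pads are 22 mm wide; open, the fingers measure 114 mm over their backs; the gripper's body (76 mm by 85 mm) begins 54 mm behind the grasp point. The pads swing forward as they close: fully open they stand 13 mm farther back than shut.
Start: joints at [-1.247, 0.383, 0.016, 1.37, -0.006, 1.388, -0.046], TCP at [0.236, 0.579, 0.198] pointing down, gripper open.
Joint ranges: [-2.95, 2.95], [-0.25, 2.06], [-1.52, 1.56], [0.18, 2.33], [-1.44, 4.58], [0.02, 2.06], [-3.01, 3.01]. Speed limits (rad/s): [2.39, 2.39, 3.01, 3.01, 3.14, 3.14, 3.14].

INTERFACE

Orientations are given as a unit quaternion [w, x, y, z].
In Python, from workcell import robot, read_camera, camera_model gives the robot as it stands. The module is installed in compiled form; this text tells all that it offers.
- The arm moves only by the tool play_rows, never from a script. Its arguments are lists of equal length, an entry for each row: "delta_pos": the shift along the tool's x, y, z each as a share of 100 mm, from -1 to 1, a list of three; "angular": the turn, a rotation vector about the tool's x, y, z each as a share of 60 degrees, from -1 to 1, a list of three; "jaw": the opening, from -1 (shut) to 1 (fully open), so that 0 is half open. A call has 1 to 20 rows; each row is the pose to reach, as a shift and turn from the pose measured when the call began, along the tool's axes at that moment; what a row does not reach only later rows make up. A row lasts 1/8 s, in which the tool goes at most 62.5 mm and 10.7 degrees, less where a joint would pass 70% of its speed; a pose out of reach is approached as far as the arm can. A call with a number of a shift or a turn outside -1 to 1 is refused whole. A call with a gripper value outside its range is refused whole. The fingers move at their own pace and stop on an object; "newtons" is the grip in N (left out, the last holds). Time passes only in rows, so rows that repeat a pose let the fingers close. It gives the time, the measured TCP pose, the force and the opening at its end, in the units of the state.
- robot.get_obs(): the state, without advancing time (a new reading comes with each control period).
- read_camera(name): name is "side" or "top" or "wrist"; returns the picture (480x640x3 uint8, red, green, blue); there is no depth.
- camera_model(name): a dict with "mtx" (3x3 intrinsics, pixels), "k1" (the pictures are not rectified: a ray, as slopes to the right and down, at radius r is drawn at 1 + k1 r^2 times it, then the intrinsics apply), "rvec" (rotation vector, rad) and "tvec" (3), from world to camera coordinates, as OpenCV has them. Camera axes: x right, y down, z forward; pixel columns grow to the right and rows downward; lengths in m; the calibration is good to about 2 mm. A picture is of the moment at which its call begins: read the wrist's pose just before it. camera_model takes no time and is no camera call; for the wrist camera it gives the pose at the moment of the call.
- robot.hand_in(): hands the job in, once; it reports no verdict.
The state is a dict: "time": time; "qpos": joint angles; "qd": joint speeds; "joint_torque": joint torques, N m; "eef_pos": TCP position; "orientation": TCP orientation; "wrist_force": force on the tool from outside, world axes, zero at the start; "moment": the same for the moment, N m; "finger_gap": opening from 0.0 (shut) to 1.0 (fully open).
Only numpy, scipy, OpenCV 4.12 (cv2) and the standard library are available. Lean on these libraries where they do the work, as an engineer would, in place of code of your own. Each camera call takes 0.05 s, during which the arm holds its last target. There are 200 camera calls.

## Working session

There is one attempt and no reset: what is moved stays moved. The work goes in short steps, Python scripts to look and compute and a tool call to move; the robot and the scene stay as the last step left them, time stands still between calls to the robot, and variables do not carry over. Pictures are saved under pics/ and viewed, about 8 in all and at most 12, crops included, and the job is handed in when it is done.

Besides the shell and the picture viewer there is one more tool, called by a JSON object that holds its "method" and its "body". play_rows: Moves the arm, as the interface text tells. Shift numbers are shares of 100 mm and turn numbers shares of 60 degrees, none past 1 either way. Its arguments: {"type":"object","properties":{"delta_pos":{"type":"array"},"angular":{"type":"array"},"jaw":{"type":"array"},"newtons":{"type":"number"}},"required":["delta_pos","angular","jaw"]}

```bash
mkdir -p pics; cat > h.py <<'E'
import numpy as np, cv2
from workcell import robot, read_camera, camera_model
from scipy.spatial.transform import Rotation as R
def proj(name,P,m=None):
    m=m or camera_model(name); P=np.atleast_2d(P).astype(float)
    c=cv2.Rodrigues(np.array(m['rvec'],float))[0]@P.T+np.array(m['tvec'],float).reshape(3,1)
    s=c[:2]/c[2]; s=s*(1+m['k1']*(s**2).sum(0)); K=np.array(m['mtx'])
    return (K[:2,:2]@s+K[:2,2:3]).T
def ray(name,uv,m=None):
    m=m or camera_model(name)
    s=cv2.undistortPoints(np.array([[uv]],float),np.array(m['mtx'],float),np.array([m['k1'],0,0,0.]))[0,0]
    Rm=cv2.Rodrigues(np.array(m['rvec'],float))[0]; t=np.array(m['tvec'],float).ravel()
    return -Rm.T@t, Rm.T@np.array([s[0],s[1],1])
def atz(name,uv,z,m=None):
    o,d=ray(name,uv,m); return o+d*(z-o[2])/d[2]
def snap(name,fn):
    im=read_camera(name); cv2.imwrite('pics/'+fn,im[:,:,::-1]); return im
E
python3 - <<'E'
from h import *
snap('top','top0.png');snap('side','side0.png')
for n in('top','side'):
    m=camera_model(n);print(n,ray(n,(320,240))[0],m['mtx'],m['k1'])
o=robot.get_obs();print(o['time'],o['eef_pos'],o['orientation'],o['finger_gap'],o['qpos'])
E
```

```text
top [0.4429248  0.04881891 1.22806376] [[619.27228071   0.         315.56835633]
 [  0.         619.27228071 245.08405397]
 [  0.           0.           1.        ]] 0.02619005518707058
side [0.31576848 0.72220183 0.54571149] [[447.96419891   0.         314.68674541]
 [  0.         447.96419891 242.67384977]
 [  0.           0.           1.        ]] -0.003126443487873853
0.1 [0.23553977 0.57836711 0.197075  ] [-1.54633887e-04  1.92166936e-01  9.81361854e-01 -8.69175908e-04] 0.9981159246703025 [-1.24690227  0.38416513  0.01637868  1.37104257 -0.00629651  1.38819997
 -0.04650633]
```

View pics/top0.png

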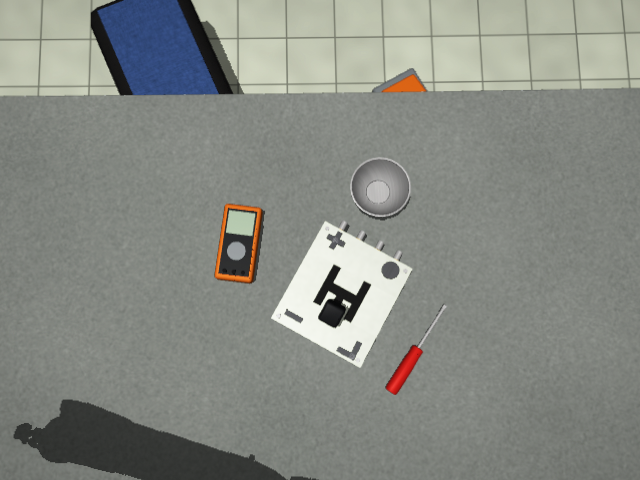

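View pics/side0.png

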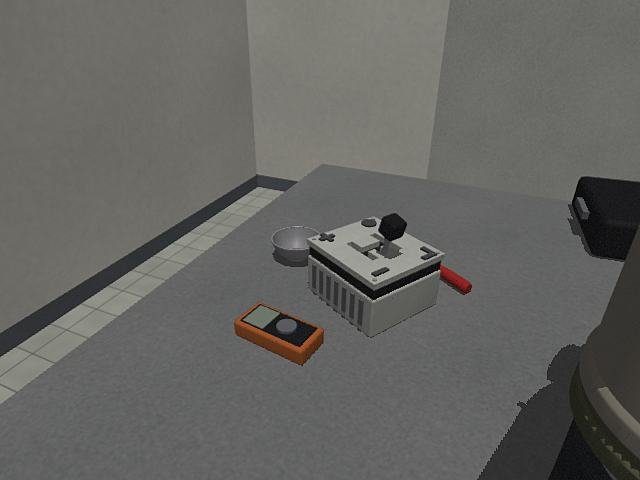

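Top view: the unit's top corners are at about (326,221), (411,269), (361,367) and (272,319). The hose tails are on the upper right face. The cross is at (336,240), the far-left corner, so the target slot is +x, +y. The disc is at (390,270), the bar at (293,316), the angle at (350,350) and the knob at (333,313). The side view agrees: cross at (327,237), knob at (392,227).

```bash
python3 - <<'E'
from h import *
from scipy.optimize import least_squares
L=np.array([[.1,.09,.12],[.1,-.09,.12],[-.1,-.09,.12],[-.1,.09,.12],[.078,.056,.124],[.078,-.056,.124]])
top=np.array([[326,221],[411,269],[361,367],[272,319],[336,240],[390,270]],float)
side=np.array([[310,241],[376,217.5],[444,256],[374,292],[327,237],[369,223]],float)
def W(p,L,z=0): 
    c,s=np.cos(p[2]),np.sin(p[2]);return L@np.array([[c,-s,0],[s,c,0],[0,0,1]]).T+[p[0],p[1],z]
mt,ms=camera_model('top'),camera_model('side')
for w in((1,0),(0,1),(1,1)):
    f=lambda p:np.r_[(proj('top',W(p,L,p[3]),mt)-top).ravel()*w[0],(proj('side',W(p,L,p[3]),ms)-side).ravel()*w[1],(p[3])*200]
    r=least_squares(f,[.45,0,-.5,0]);print(w,r.x,np.degrees(r.x[2]),np.abs(r.fun).max())
p=r.x
# knob triangulated
o1,d1=ray('top',(334,311.5));o2,d2=ray('side',(392.5,227))
t=np.linalg.lstsq(np.c_[d1,-d2],o2-o1,rcond=None)[0];k=(o1+d1*t[0]+o2+d2*t[1])/2
c,s=np.cos(p[2]),np.sin(p[2]);q=k[:2]-p[:2]
print('knob',k,'gap',np.linalg.norm(o1+d1*t[0]-o2-d2*t[1]),'unit',c*q[0]+s*q[1],-s*q[0]+c*q[1])
for n,uvs in(('top',[(240,243),(381,187),(444,306),(390,390)]),):
    for uv in uvs: print(atz(n,uv,.03))
E
```

```text
(1, 0) [ 0.52326809 -0.01899028 -0.51834095 -0.00346067] -29.698748552623744 1.4677563307749892
(0, 1) [ 0.51867701 -0.01349375 -0.53930632 -0.00389928] -30.89997615124446 4.063389674959637
(1, 1) [ 0.52214212 -0.01937978 -0.52522989 -0.00723072] -30.093456108563732 4.655953544652448
knob [ 4.86535378e-01 -4.50415710e-04  1.75972084e-01] gap 0.003520970215264082 unit -0.04029867258727454 -0.0014757932565303555
[0.63124938 0.17357451 0.03      ]
[ 0.73899763 -0.1063589   0.03      ]
[ 0.50114188 -0.2196998   0.03      ]
[ 0.34505391 -0.10908901  0.03      ]
```

{"method": "play_rows", "body": {"delta_pos": [[-0.5,-0.4,0],[-1,-0.8,0],[-1,-0.8,0]], "angular": [[0,0,0.13],[0,0,0.13],[0,0,0.13]], "jaw": [-1,-1,-1], "newtons": 20}}

```text
time: 0.48
eef_pos: [0.3021, 0.4617, 0.1973]
orientation: [0.001, 0.262, 0.965, -0.002]
wrist_force: [-0.7, 0.2, 1.3]
finger_gap: 0.378
```

```bash
cat >> h.py <<'E'
U=np.array([.523,-.019]); YAW=np.radians(-29.9)
def rel(target,z):
    """tool-frame shift (shares of 100 mm) and turn to reach unit-frame xy [m], height z"""
    o=robot.get_obs(); q=np.array(o['orientation']); Rm=R.from_quat(q[[1,2,3,0]])
    c,s=np.cos(YAW),np.sin(YAW); M=np.array([[c,-s],[s,c]])
    w=np.r_[M@np.array(target)+U,z]; p=np.array(o['eef_pos'])
    des=R.from_matrix(np.c_[np.r_[-M[:,0],0],np.r_[M[:,1],0],[0,0,-1]])
    print('t',round(o['time'],2),'p',p.round(4),'unit',(M.T@(p[:2]-U)).round(4),'F',np.round(M.T@np.array(o['wrist_force'])[:2],1),np.round(o['wrist_force'][2],1),'gap',round(o['finger_gap'],2))
    print('shift',(Rm.inv().apply(w-p)*10).round(3),'turn',((Rm.inv()*des).as_rotvec()/np.radians(60)).round(3))
E
python3 -c "
from h import *
rel((-.09,0),.2)"
```

```text
t 0.47 p [0.3021 0.4617 0.1973] unit [-0.4311  0.3066] F [-0.7 -0.2] 1.3 gap 0.38
shift [-3.44  -3.034 -0.011] turn [-0.002  0.002 -0.009]
```

{"method": "play_rows", "body": {"delta_pos": [[-0.5,-0.4,0],[-1,-0.8,0],[-1,-0.8,0],[-1,-0.8,0]], "angular": [[0,0,-0.01],[0,0,-0.01],[0,0,-0.01],[0,0,-0.01]], "jaw": [-1,-1,-1,-1]}}

```text
time: 0.98
eef_pos: [0.3477, 0.3423, 0.1978]
orientation: [0.001, 0.258, 0.966, -0.001]
wrist_force: [0.5, 0.7, 0.0]
finger_gap: 0.002
```

{"method": "play_rows", "body": {"delta_pos": [[-0.5,-0.4,0],[-1,-0.8,0],[-1,-0.8,0],[-1,-0.8,0]], "angular": [[0,0,0],[0,0,0],[0,0,0],[0,0,0]], "jaw": [-1,-1,-1,-1]}}

```text
time: 1.48
eef_pos: [0.394, 0.225, 0.1981]
orientation: [0.0, 0.257, 0.966, -0.001]
wrist_force: [-0.3, 0.1, 0.0]
finger_gap: -0.004
```

{"method": "play_rows", "body": {"delta_pos": [[-0.4,-0.4,0],[-0.8,-0.8,0],[-0.8,-0.8,0],[-0.8,-0.8,0]], "angular": [[0,0,0],[0,0,0],[0,0,0],[0,0,0]], "jaw": [-1,-1,-1,-1]}}

```text
time: 1.98
eef_pos: [0.4234, 0.1182, 0.1983]
orientation: [0.0, 0.255, 0.967, -0.001]
wrist_force: [0.2, -0.3, -1.0]
finger_gap: -0.0
```

```bash
python3 -c "
from h import *
rel((-.09,0),.2)"
```

```text
t 1.98 p [0.4234 0.1182 0.1983] unit [-0.1548  0.0693] F [ 0.3 -0.2] -1.0 gap -0.0
shift [-0.644 -0.697 -0.015] turn [-0.002  0.001  0.005]
```

{"method": "play_rows", "body": {"delta_pos": [[-0.3,-0.35,0],[-0.6,-0.7,0],[-0.6,-0.7,0],[-0.6,-0.7,0.25],[-0.6,-0.7,0.5],[-0.6,-0.7,0.5],[-0.6,-0.7,0.5]], "angular": [[0,0,0],[0,0,0],[0,0,0],[0,0,0],[0,0,0],[0,0,0],[0,0,0]], "jaw": [-1,-1,-1,-1,-1,-1,-1]}}

```text
time: 2.85
eef_pos: [0.4414, 0.0291, 0.1493]
orientation: [0.001, 0.254, 0.967, -0.001]
wrist_force: [-0.3, -0.2, 0.4]
finger_gap: 0.001
```

```bash
python3 -c "
from h import *
rel((-.03,0),.148); a=snap('top','top1.png')[200:400,240:440]; b=snap('side','side1.png')[130:330,260:460]
cv2.imwrite('pics/c1.png',np.hstack([cv2.resize(x,(400,400),interpolation=2)[:,:,::-1] for x in(a,b)]))"
```

```text
t 2.85 p [0.4414 0.0291 0.1493] unit [-0.0947  0.0011] F [-0.1 -0.3] 0.4 gap 0.0
shift [-0.647 -0.016  0.014] turn [-0.002  0.002  0.008]
```

View pics/c1.png

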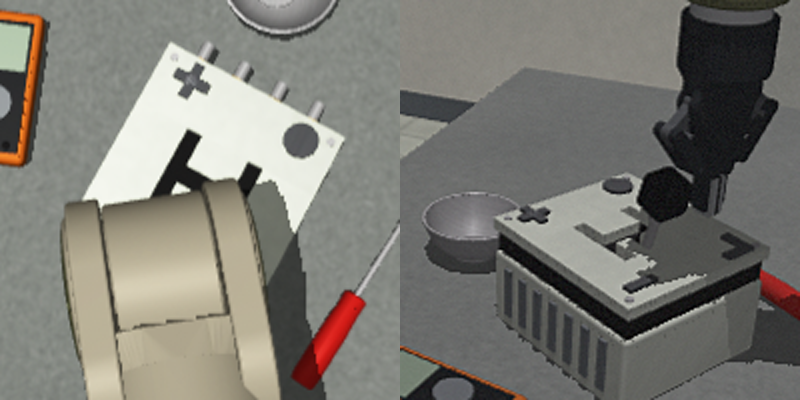

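The crops show the shut fingertips just behind the knob on the park-slot side (tips at about (710,205) in the right half), above the plates. The cross is at the far-left corner in both views. Next is the push +x.

{"method": "play_rows", "body": {"delta_pos": [[-0.15,0,0],[-0.3,0,0],[-0.4,0,0],[-0.5,-0.01,0],[-0.58,-0.01,0],[-0.64,-0.01,0],[-0.64,-0.01,0],[-0.64,-0.01,0]], "angular": [[0,0,0],[0,0,0],[0,0,0],[0,0,0],[0,0,0],[0,0,0],[0,0,0],[0,0,0]], "jaw": [-1,-1,-1,-1,-1,-1,-1,-1]}}

```text
time: 3.95
eef_pos: [0.4969, -0.0039, 0.1497]
orientation: [0.001, 0.255, 0.967, -0.001]
wrist_force: [-0.0, 0.5, 0.4]
finger_gap: 0.004
```

```bash
python3 -c "
from h import *
rel((-.028,0),.148)"
```

```text
t 3.95 p [ 0.4969 -0.0039  0.1497] unit [-0.0301  0.0001] F [-0.3  0.4] 0.4 gap 0.0
shift [-0.021 -0.001  0.017] turn [-0.001  0.002  0.007]
```

{"method": "play_rows", "body": {"delta_pos": [[-0.02,0,0],[-0.04,0,0],[-0.04,0,0]], "angular": [[0,0,0],[0,0,0],[0,0,0]], "jaw": [-1,-1,-1]}}

```text
time: 4.32
eef_pos: [0.5005, -0.0058, 0.1498]
orientation: [0.001, 0.255, 0.967, -0.001]
wrist_force: [-1.9, 0.6, 1.7]
finger_gap: -0.004
```

```bash
python3 -c "
from h import *
rel((-.028,0),.148); a=snap('top','top2.png')[200:400,240:440]; b=snap('side','side2.png')[130:330,260:460]
cv2.imwrite('pics/c2.png',np.hstack([cv2.resize(x,(400,400),interpolation=2)[:,:,::-1] for x in(a,b)]))"
```

```text
t 4.33 p [ 0.5005 -0.0058  0.1498] unit [-0.0261  0.0002] F [-2.  -0.5] 1.7 gap -0.0
shift [ 0.019 -0.002  0.017] turn [-0.001  0.002  0.007]
```

View pics/c2.png

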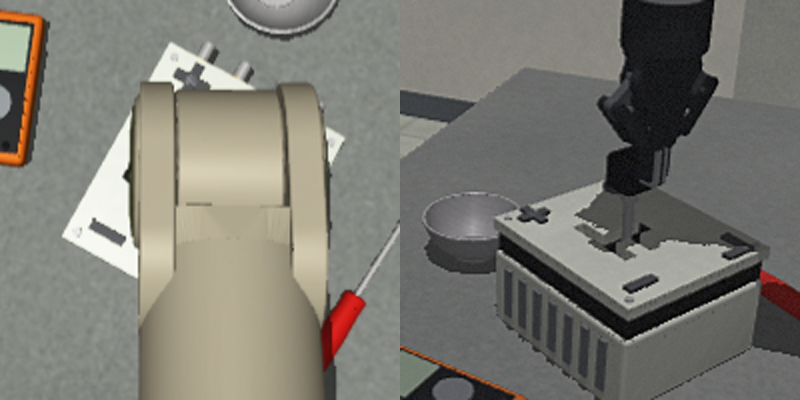

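The right crop shows the knob at about (627,170), pushed by the fingers, with the stem nearly upright at the channel. I'll advance in small steps until I feel the channel's far edge.

{"method": "play_rows", "body": {"delta_pos": [[-0.01,0,0],[-0.02,0,0],[-0.03,0,0],[-0.03,0,0]], "angular": [[0,0,0],[0,0,0],[0,0,0],[0,0,0]], "jaw": [-1,-1,-1,-1]}}

```text
time: 4.92
eef_pos: [0.5031, -0.0073, 0.1497]
orientation: [0.001, 0.255, 0.967, -0.001]
wrist_force: [-1.8, 1.1, 0.4]
finger_gap: 0.003
```

```bash
python3 -c "
from h import *
rel((-.02,0),.148)
c,s=np.cos(YAW),np.sin(YAW)
for x in(-.01,-.005,0,.005,.01): print(x,proj('side',[U[0]+c*x,U[1]+s*x,.18])[0],end=' ')
b=snap('side','side3.png')[180:255,330:430]
cv2.imwrite('pics/c3.png',cv2.resize(b,(800,600),interpolation=2)[:,:,::-1])"
```

```text
t 4.92 p [ 0.5031 -0.0073  0.1497] unit [-0.023   0.0002] F [-2.1  0. ] 0.4 gap 0.0
shift [-0.03  -0.002  0.017] turn [-0.001  0.003  0.007]
-0.01 [379.21918711 219.14022341] -0.005 [377.38567569 218.18747605] 0 [375.56755651 217.24273445] 0.005 [373.76463725 216.30589851] 0.01 [371.9767288  215.37686976]
```

View pics/c3.png

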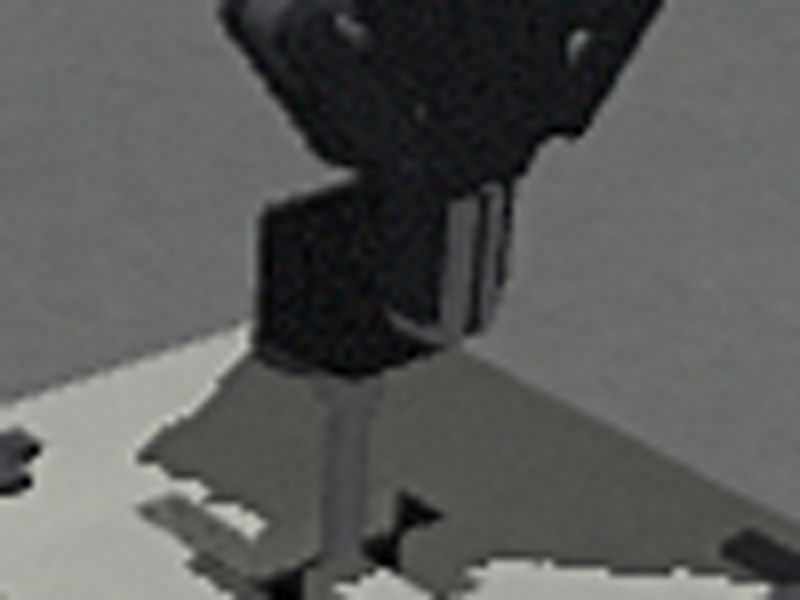

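The crop shows the knob's near bottom corner at about (373.8,227) in the full picture. The stem is almost vertical at column 373.5, so the knob is at x ≈ +5 mm. The force of 2 N is only the drag. I'll step on to the stop.

{"method": "play_rows", "body": {"delta_pos": [[-0.01,0,0],[-0.02,0,0],[-0.03,0,0],[-0.03,0,0]], "angular": [[0,0,0],[0,0,0],[0,0,0],[0,0,0]], "jaw": [-1,-1,-1,-1]}}

```text
time: 5.48
eef_pos: [0.5046, -0.0081, 0.1497]
orientation: [-0.0, 0.254, 0.967, -0.001]
wrist_force: [-8.3, 2.8, 7.5]
finger_gap: -0.002
```

```bash
python3 -c "
from h import *
rel((-.02,0),.148)"
```

```text
t 5.47 p [ 0.5046 -0.0081  0.1497] unit [-0.0214  0.0003] F [-8.6 -1.7] 7.5 gap -0.0
shift [-0.014 -0.003  0.017] turn [-0.001 -0.     0.007]
```

{"method": "play_rows", "body": {"delta_pos": [[0.2,0,0],[0.4,0,0],[0.4,0,0],[0.4,-0.3,0],[0.4,-0.65,0],[0.4,-0.65,0],[0.2,-0.65,0],[-0.1,-0.65,0],[-0.25,-0.65,0],[-0.25,-0.65,0],[-0.25,-0.65,0]], "angular": [[0,0,0],[0,0,0],[0,0,0],[0,0,0],[0,0,0],[0,0,0],[0,0,0],[0,0,0],[0,0,0],[0,0,0],[0,0,0]], "jaw": [-1,-1,-1,-1,-1,-1,-1,-1,-1,-1,-1]}}

```text
time: 6.85
eef_pos: [0.4939, -0.0766, 0.1495]
orientation: [-0.001, 0.254, 0.967, -0.001]
wrist_force: [0.8, 0.4, 0.1]
finger_gap: -0.001
```

```bash
python3 -c "
from h import *
rel((.004,0.01),.148)"
```

```text
t 6.85 p [ 0.4939 -0.0766  0.1495] unit [ 0.0035 -0.0644] F [0.5 0.8] 0.1 gap -0.0
shift [-0.011  0.744  0.014] turn [-0.001 -0.001  0.007]
```

{"method": "play_rows", "body": {"delta_pos": [[0,0.15,0],[0,0.25,0],[0,0.35,0],[0,0.45,0],[0,0.55,0],[0,0.64,0],[0,0.64,0],[0,0.64,0]], "angular": [[0,0,0],[0,0,0],[0,0,0],[0,0,0],[0,0,0],[0,0,0],[0,0,0],[0,0,0]], "jaw": [-1,-1,-1,-1,-1,-1,-1,-1]}}

```text
time: 7.85
eef_pos: [0.5254, -0.0209, 0.1494]
orientation: [-0.001, 0.254, 0.967, -0.001]
wrist_force: [0.9, 0.0, 0.1]
finger_gap: 0.001
```

```bash
python3 -c "
from h import *
rel((.004,0.01),.148)"
```

```text
t 7.85 p [ 0.5254 -0.0209  0.1494] unit [ 0.003  -0.0005] F [0.8 0.4] 0.1 gap 0.0
shift [-0.01   0.105  0.014] turn [-0.001 -0.001  0.007]
```

{"method": "play_rows", "body": {"delta_pos": [[0,0.03,0],[0,0.05,0],[0,0.07,0],[0,0.07,0]], "angular": [[0,0,0],[0,0,0],[0,0,0],[0,0,0]], "jaw": [-1,-1,-1,-1]}}

```text
time: 8.35
eef_pos: [0.5289, -0.0147, 0.1493]
orientation: [-0.001, 0.254, 0.967, -0.001]
wrist_force: [-1.4, -1.1, -0.6]
finger_gap: -0.001
```

{"method": "play_rows", "body": {"delta_pos": [[0,0.02,0],[0,0.03,0],[0,0.04,0],[0,0.04,0]], "angular": [[0,0,0],[0,0,0],[0,0,0],[0,0,0]], "jaw": [-1,-1,-1,-1]}}

```text
time: 8.85
eef_pos: [0.5309, -0.0111, 0.1494]
orientation: [-0.001, 0.254, 0.967, -0.001]
wrist_force: [-0.1, -0.6, -1.0]
finger_gap: -0.0
```

```bash
python3 -c "
from h import *
rel((.004,0.01),.148)
b=snap('side','side4.png')[165:285,300:460]
cv2.imwrite('pics/c4.png',cv2.resize(b,(800,600),interpolation=2)[:,:,::-1])"
```

```text
t 8.85 p [ 0.5309 -0.0111  0.1494] unit [0.0029 0.0108] F [ 0.2 -0.6] -1.0 gap -0.0
shift [-0.011 -0.008  0.014] turn [-0.001 -0.001  0.008]
```

View pics/c4.png

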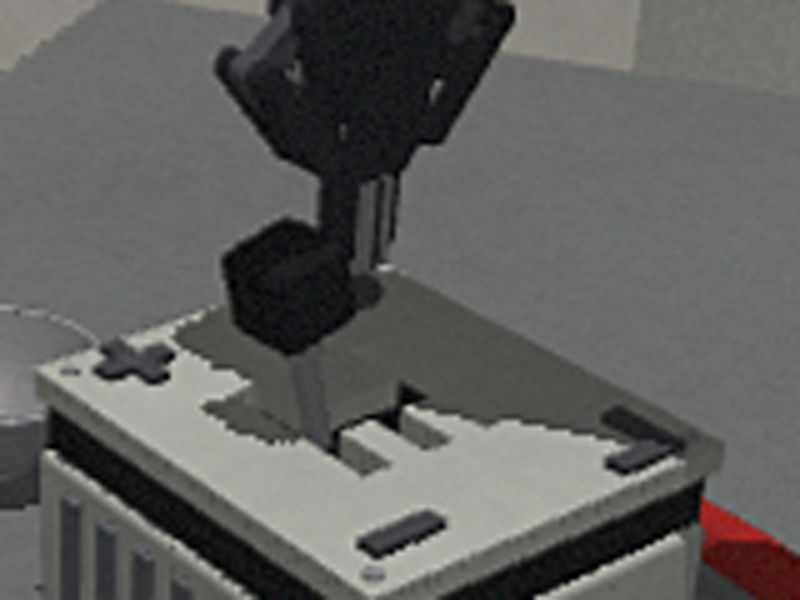

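The crop shows the lever tilted left in the channel, with the knob at about (290,285) and the stem base near the left slot junction at (320,430). I'll push on until the side stop is felt.

{"method": "play_rows", "body": {"delta_pos": [[0,0.01,0],[0,0.02,0],[0,0.03,0],[0,0.03,0]], "angular": [[0,0,0],[0,0,0],[0,0,0],[0,0,0]], "jaw": [-1,-1,-1,-1]}}

```text
time: 9.4
eef_pos: [0.5325, -0.0083, 0.1494]
orientation: [-0.0, 0.254, 0.967, -0.0]
wrist_force: [0.2, -0.6, -1.5]
finger_gap: -0.003
```

```bash
python3 -c "
from h import *
rel((.004,0.01),.148)"
```

```text
t 9.4 p [ 0.5325 -0.0083  0.1494] unit [0.0029 0.014 ] F [ 0.4 -0.4] -1.5 gap -0.0
shift [-0.011 -0.04   0.014] turn [-0.001 -0.001  0.008]
```

{"method": "play_rows", "body": {"delta_pos": [[0,0.01,0],[0,0.02,0],[0,0.03,0],[0,0.03,0]], "angular": [[0,0,0],[0,0,0],[0,0,0],[0,0,0]], "jaw": [-1,-1,-1,-1]}}

```text
time: 9.9
eef_pos: [0.5341, -0.0055, 0.1494]
orientation: [-0.0, 0.254, 0.967, -0.0]
wrist_force: [-0.6, 0.4, -0.4]
finger_gap: 0.002
```

```bash
python3 -c "
from h import *
rel((.004,0.01),.148)"
```

```text
t 9.9 p [ 0.5341 -0.0055  0.1494] unit [0.0029 0.0172] F [-0.7  0.1] -0.4 gap 0.0
shift [-0.011 -0.072  0.014] turn [-0.001 -0.001  0.008]
```

{"method": "play_rows", "body": {"delta_pos": [[0,0.01,0],[0,0.02,0],[0,0.03,0],[0,0.03,0]], "angular": [[0,0,0],[0,0,0],[0,0,0],[0,0,0]], "jaw": [-1,-1,-1,-1]}}

```text
time: 10.4
eef_pos: [0.5356, -0.0027, 0.1494]
orientation: [-0.0, 0.254, 0.967, -0.0]
wrist_force: [0.2, -0.1, -1.4]
finger_gap: -0.003
```

```bash
python3 -c "
from h import *
rel((.004,0.01),.148)
b=snap('side','side5.png')[165:285,300:460]
cv2.imwrite('pics/c5.png',cv2.resize(b,(800,600),interpolation=2)[:,:,::-1])
c,s=np.cos(YAW),np.sin(YAW);M=np.array([[c,-s],[s,c]])
for P in [(.006,.047,.177),(.0,.047,.177),(.006,.03,.182),(.003,.031,.12)]: print(P,(proj('side',np.r_[M@P[:2]+U,P[2]])[0]-[300,165])*5)"
```

```text
t 10.4 p [ 0.5356 -0.0027  0.1494] unit [0.0028 0.0204] F [ 0.2 -0. ] -1.4 gap -0.0
shift [-0.011 -0.104  0.014] turn [-0.001 -0.001  0.008]
(0.006, 0.047, 0.177) [271.56795899 294.90468133]
(0.0, 0.047, 0.177) [282.18147749 300.88000566]
(0.006, 0.03, 0.182) [307.26762756 270.95891111]
(0.003, 0.031, 0.12) [301.69554754 420.10681077]
```

View pics/c5.png

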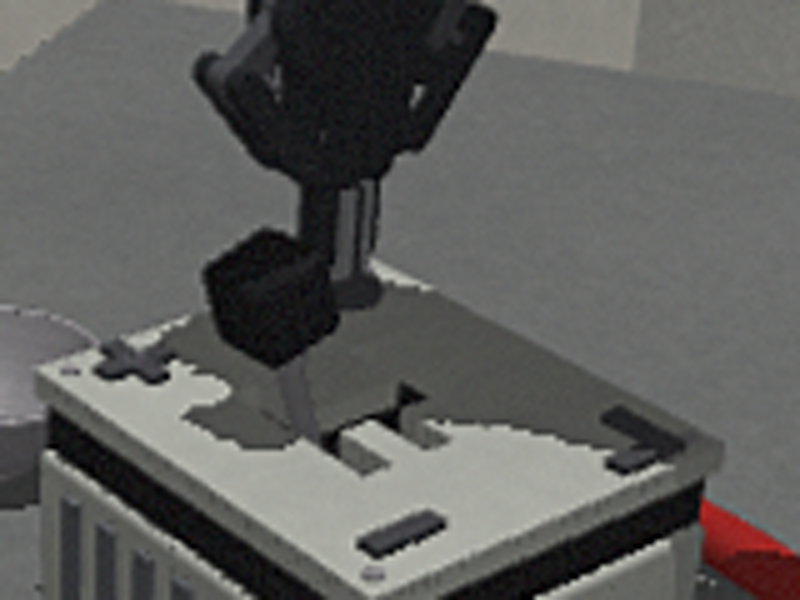

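The knob centre is now at about (270,297) in the crop, which matches the prediction for (6,47) mm, so it is practically at the left stop. Two small nudges will confirm it.

{"method": "play_rows", "body": {"delta_pos": [[0,0.01,0],[0,0.02,0],[0,0.02,0]], "angular": [[0,0,0],[0,0,0],[0,0,0]], "jaw": [-1,-1,-1]}}

```text
time: 10.82
eef_pos: [0.5363, -0.0018, 0.1494]
orientation: [-0.001, 0.254, 0.967, -0.001]
wrist_force: [-3.2, -4.1, 1.0]
finger_gap: -0.007
```

{"method": "play_rows", "body": {"delta_pos": [[0,0.01,0],[0,0.02,0],[0,0.02,0]], "angular": [[0,0,0],[0,0,0],[0,0,0]], "jaw": [-1,-1,-1]}}

```text
time: 11.2
eef_pos: [0.5366, -0.0018, 0.1493]
orientation: [-0.001, 0.255, 0.967, -0.002]
wrist_force: [-5.2, -6.7, 2.1]
finger_gap: -0.004
```

The left stop is felt (about 8 N, position stalled). Next I go round behind the knob.

{"method": "play_rows", "body": {"delta_pos": [[0,-0.15,0],[0,-0.32,0],[0,-0.32,0],[0.25,-0.32,0],[0.53,-0.32,0],[0.53,-0.32,0],[0.53,-0.1,0],[0.53,0.24,0],[0.53,0.24,0],[0.53,0.24,0]], "angular": [[0,0,0],[0,0,0],[0,0,0],[0,0,0],[0,0,0],[0,0,0],[0,0,0],[0,0,0],[0,0,0],[0,0,0]], "jaw": [-1,-1,-1,-1,-1,-1,-1,-1,-1,-1]}}

```text
time: 12.45
eef_pos: [0.5029, 0.0453, 0.149]
orientation: [-0.001, 0.255, 0.967, -0.002]
wrist_force: [-0.2, -0.6, 0.5]
finger_gap: 0.002
```

```bash
python3 -c "
from h import *
rel((.012,0.046),.148)"
```

```text
t 12.45 p [0.5029 0.0453 0.149 ] unit [-0.0494  0.0457] F [ 0.1 -0.6] 0.5 gap 0.0
shift [-0.614 -0.001  0.009] turn [-0.005 -0.001  0.006]
```

{"method": "play_rows", "body": {"delta_pos": [[-0.12,0,0],[-0.22,0,0],[-0.32,0,0],[-0.42,0,0],[-0.5,0,0],[-0.57,0,0],[-0.57,0,0],[-0.57,0,0]], "angular": [[0,0,0],[0,0,0],[0,0,0],[0,0,0],[0,0,0],[0,0,0],[0,0,0],[0,0,0]], "jaw": [-1,-1,-1,-1,-1,-1,-1,-1]}}

```text
time: 13.45
eef_pos: [0.5529, 0.0169, 0.149]
orientation: [-0.001, 0.255, 0.967, -0.002]
wrist_force: [-0.3, -1.3, -0.0]
finger_gap: 0.002
```

{"method": "play_rows", "body": {"delta_pos": [[-0.02,0,0],[-0.04,0,0],[-0.06,0,0],[-0.06,0,0]], "angular": [[0,0,0],[0,0,0],[0,0,0],[0,0,0]], "jaw": [-1,-1,-1,-1]}}

```text
time: 13.95
eef_pos: [0.5579, 0.014, 0.1487]
orientation: [-0.001, 0.255, 0.967, -0.002]
wrist_force: [-2.9, 1.7, -0.9]
finger_gap: 0.003
```

{"method": "play_rows", "body": {"delta_pos": [[-0.01,0,0],[-0.02,0,0],[-0.03,0,0],[-0.03,0,0]], "angular": [[0,0,0],[0,0,0],[0,0,0],[0,0,0]], "jaw": [-1,-1,-1,-1]}}

```text
time: 14.45
eef_pos: [0.5602, 0.0126, 0.1484]
orientation: [-0.001, 0.255, 0.967, -0.002]
wrist_force: [-3.6, 1.3, -2.0]
finger_gap: -0.002
```

```bash
python3 -c "
from h import *
rel((.012,0.046),.148)"
```

```text
t 14.45 p [0.5602 0.0126 0.1484] unit [0.0165 0.046 ] F [-3.8 -0.7] -2.0 gap -0.0
shift [0.045 0.001 0.004] turn [-0.005 -0.001  0.006]
```

{"method": "play_rows", "body": {"delta_pos": [[-0.01,0,0],[-0.02,0,0],[-0.03,0,0],[-0.03,0,0]], "angular": [[0,0,0],[0,0,0],[0,0,0],[0,0,0]], "jaw": [-1,-1,-1,-1]}}

```text
time: 14.95
eef_pos: [0.5628, 0.0111, 0.1483]
orientation: [-0.001, 0.255, 0.967, -0.002]
wrist_force: [-3.1, 2.5, -1.1]
finger_gap: -0.0
```

{"method": "play_rows", "body": {"delta_pos": [[-0.01,0,0],[-0.02,0,0],[-0.03,0,0],[-0.03,0,0]], "angular": [[0,0,0],[0,0,0],[0,0,0],[0,0,0]], "jaw": [-1,-1,-1,-1]}}

```text
time: 15.45
eef_pos: [0.5655, 0.0097, 0.1483]
orientation: [-0.001, 0.255, 0.967, -0.002]
wrist_force: [-3.1, 2.6, -1.3]
finger_gap: 0.001
```

```bash
python3 -c "
from h import *
rel((.012,0.046),.148)
b=snap('side','side6.png')[165:285,300:460]
cv2.imwrite('pics/c6.png',cv2.resize(b,(800,600),interpolation=2)[:,:,::-1])
c,s=np.cos(YAW),np.sin(YAW);M=np.array([[c,-s],[s,c]])
for P in [(.049,.047,.171),(.040,.047,.174)]: print(P,(proj('side',np.r_[M@P[:2]+U,P[2]])[0]-[300,165])*5)"
```

```text
t 15.45 p [0.5655 0.0097 0.1483] unit [0.0225 0.0461] F [-4.   0.7] -1.3 gap 0.0
shift [0.105 0.    0.003] turn [-0.005 -0.001  0.006]
(0.049, 0.047, 0.171) [198.11139904 267.98240589]
(0.04, 0.047, 0.174) [213.16457925 269.3072453 ]
```

View pics/c6.png

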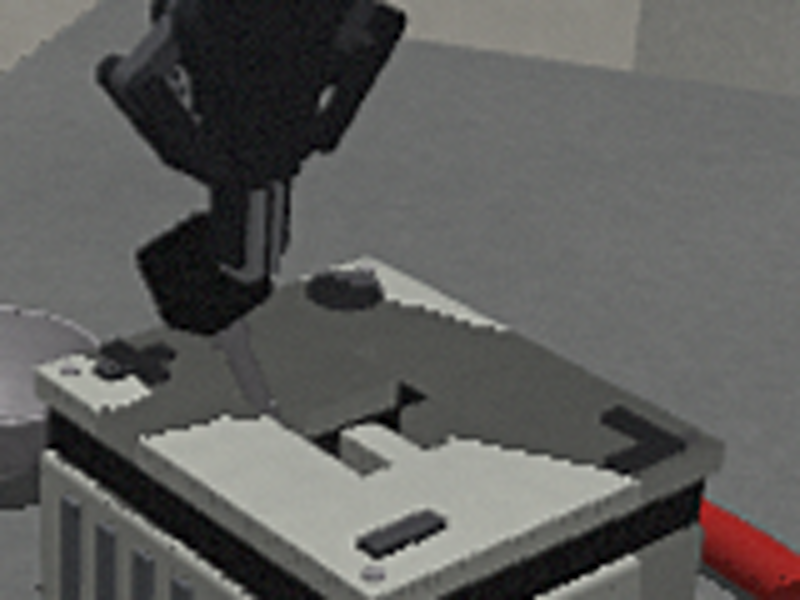

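The crop shows the lever in the far-left slot beside the cross, knob centre at about (205,270). The prediction for home is (198,268), so a few millimetres remain.

{"method": "play_rows", "body": {"delta_pos": [[-0.01,0,0],[-0.02,0,0],[-0.03,0,0],[-0.03,0,0]], "angular": [[0,0,0],[0,0,0],[0,0,0],[0,0,0]], "jaw": [-1,-1,-1,-1]}}

```text
time: 16.0
eef_pos: [0.5677, 0.0084, 0.148]
orientation: [-0.002, 0.255, 0.967, -0.002]
wrist_force: [-6.0, 3.8, -1.6]
finger_gap: -0.002
```

{"method": "play_rows", "body": {"delta_pos": [[-0.01,0,0],[-0.02,0,0],[-0.03,0,0],[-0.03,0,0]], "angular": [[0,0,0],[0,0,0],[0,0,0],[0,0,0]], "jaw": [-1,-1,-1,-1]}}

```text
time: 16.5
eef_pos: [0.5693, 0.0074, 0.1476]
orientation: [-0.003, 0.255, 0.967, -0.002]
wrist_force: [-7.9, 3.4, -0.7]
finger_gap: -0.001
```

{"method": "play_rows", "body": {"delta_pos": [[-0.02,0,0],[-0.04,0,0],[-0.04,0,0],[-0.04,0,0]], "angular": [[0,0,0],[0,0,0],[0,0,0],[0,0,0]], "jaw": [-1,-1,-1,-1]}}

```text
time: 17.0
eef_pos: [0.5711, 0.0061, 0.147]
orientation: [-0.005, 0.255, 0.967, -0.003]
wrist_force: [-9.5, 2.8, -0.5]
finger_gap: -0.001
```

```bash
python3 -c "
from h import *
rel((.012,0.046),.148)"
```

```text
t 17.0 p [0.5711 0.0061 0.147 ] unit [0.0292 0.0458] F [-9.6 -2.3] -0.5 gap -0.0
shift [ 0.172  0.003 -0.009] turn [-0.007 -0.008  0.007]
```

```bash
python3 -c "
from h import *
a=snap('side','side7.png')[180:260,310:390]; b=snap('wrist','wrist7.png')
cv2.imwrite('pics/c7.png',np.hstack([cv2.resize(a,(400,400),interpolation=2),cv2.resize(b,(400,400))])[:,:,::-1])
c,s=np.cos(YAW),np.sin(YAW);M=np.array([[c,-s],[s,c]])
for P in [(.049,.047,.171),(.040,.047,.174)]: print(P,(proj('side',np.r_[M@P[:2]+U,P[2]])[0]-[310,180])*5)
print((proj('side',robot.get_obs()['eef_pos'])[0]-[310,180])*5)"
```

```text
(0.049, 0.047, 0.171) [148.11139904 192.98240589]
(0.04, 0.047, 0.174) [163.16457925 194.3072453 ]
[180.89996504 267.09876563]
```

View pics/c7.png

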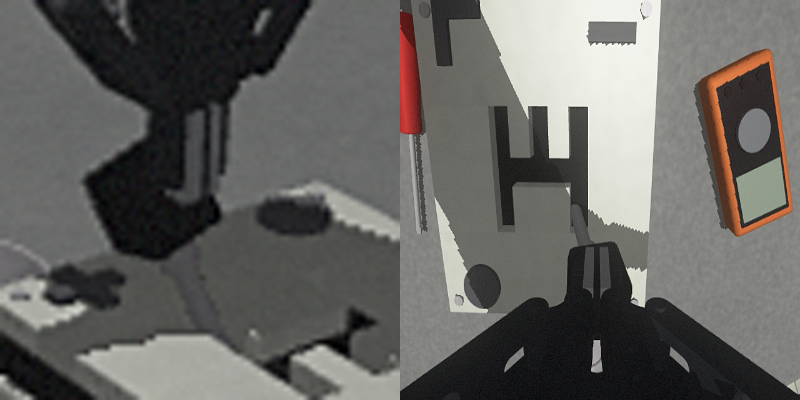

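```bash
python3 -c "
from h import *
for z in(.149,.16,.17,.18):
  print(z,(proj('side',[.4414,.0291,z])[0]-[260,130])*2+[400,0],(proj('side',[.5309,-.0111,z])[0]-[300,165])*5)
a=cv2.imread('pics/side1.png')[200:250,385:445]; b=cv2.imread('pics/side4.png')[195:235,345:393]
cv2.imwrite('pics/c8.png',np.hstack([cv2.resize(a,(400,333),interpolation=2),cv2.resize(b,(400,333),interpolation=2)]))
print((proj('side',[.4414,.0291,.149])[0]-[385,200])*400/60,(proj('side',[.5309,-.0111,.149])[0]-[345,195])*400/48+[400,0])"
```

```text
0.149 [700.99178159 244.50176576] [346.05621921 338.95372783]
0.16 [702.33634825 233.64795756] [347.86922318 313.25700738]
0.17 [703.5744429  223.65233725] [349.53703812 289.61534513]
0.18 [704.82783268 213.53197181] [351.22387466 265.70132939]
[169.97260529 348.33921921] [601.76036535 314.92287972]
```

View pics/c8.png

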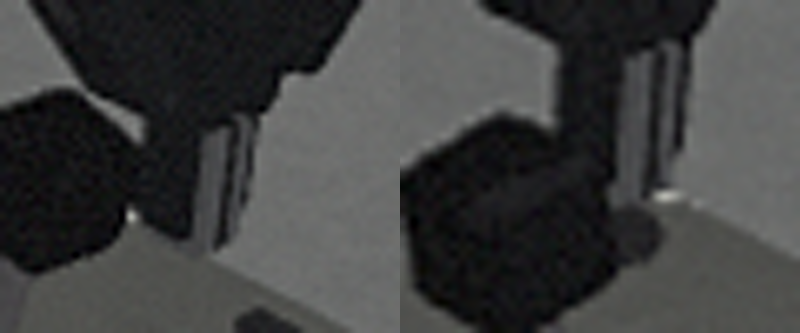

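In the left crop the shut fingertips end at about (195,250), while the reported TCP projects to (170,348). The real tips are therefore some 25 mm higher than reported, so I am pushing near the top of the knob. I'll back off, go 18 mm lower and push home again lower on the knob.

{"method": "play_rows", "body": {"delta_pos": [[0.2,0,0],[0.4,0,0],[0.4,0,0],[0.4,0,0.1],[0.4,0,0.18],[0.4,0,0.18],[0.4,0,0.18]], "angular": [[0,0,0],[0,0,0],[0,0,0],[0,0,0],[0,0,0],[0,0,0],[0,0,0]], "jaw": [-1,-1,-1,-1,-1,-1,-1]}}

```text
time: 17.98
eef_pos: [0.5364, 0.0255, 0.1292]
orientation: [-0.005, 0.255, 0.967, -0.003]
wrist_force: [1.1, -0.6, 1.1]
finger_gap: 0.0
```

```bash
python3 -c "
from h import *
rel((.015,0.046),.13)
b=snap('side','side9.png')[165:285,300:460]
cv2.imwrite('pics/c9.png',cv2.resize(b,(800,600),interpolation=2)[:,:,::-1])
c,s=np.cos(YAW),np.sin(YAW);M=np.array([[c,-s],[s,c]])
for P in [(.049,.047,.171),(.040,.047,.174)]: print(P,(proj('side',np.r_[M@P[:2]+U,P[2]])[0]-[300,165])*5)
print((proj('side',robot.get_obs()['eef_pos'])[0]-[300,165])*5)"
```

```text
t 17.98 p [0.5364 0.0255 0.1292] unit [-0.0106  0.0452] F [1.2 0.1] 1.1 gap 0.0
shift [-0.256  0.006 -0.01 ] turn [-0.007 -0.008  0.006]
(0.049, 0.047, 0.171) [198.11139904 267.98240589]
(0.04, 0.047, 0.174) [213.16457925 269.3072453 ]
[297.81656305 424.00024755]
```

View pics/c9.png

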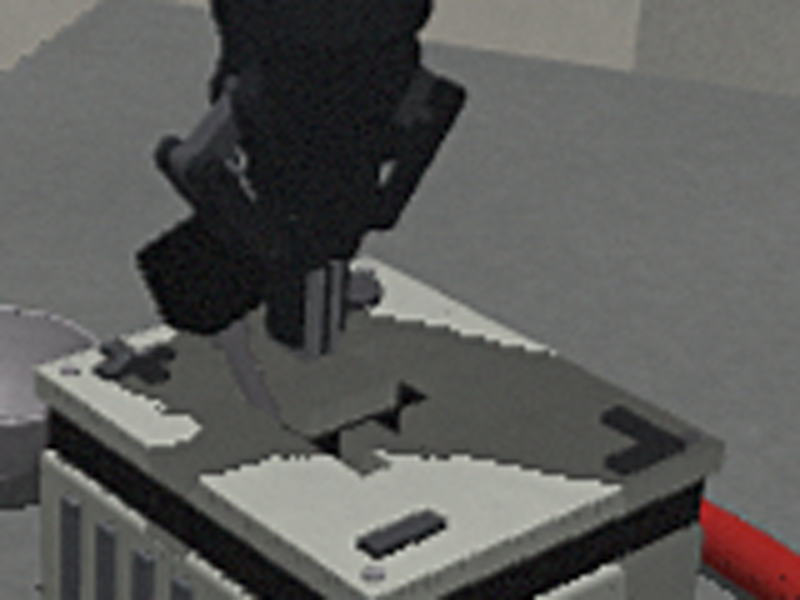

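The crop shows the finger tip unobstructed at (310,355), against a TCP projection of (298,424), so the tip is about 29 mm higher than reported. The knob outline has its left corner at (138,255) and its bottom at (205,333). That is unchanged from the earlier picture although the fingers went 7 mm further, so the lever was most likely at its stop. I'll raise 8 mm to keep the gripper body clear and push again to confirm.

{"method": "play_rows", "body": {"delta_pos": [[0,0,-0.08],[-0.1,0,-0.08],[-0.18,0,-0.08],[-0.24,0,-0.08],[-0.24,0,-0.08],[-0.24,0,-0.08]], "angular": [[0,0,0],[0,0,0],[0,0,0],[0,0,0],[0,0,0],[0,0,0]], "jaw": [-1,-1,-1,-1,-1,-1]}}

```text
time: 18.77
eef_pos: [0.5572, 0.0138, 0.137]
orientation: [-0.005, 0.255, 0.967, -0.003]
wrist_force: [-0.8, 0.1, -0.3]
finger_gap: -0.003
```

{"method": "play_rows", "body": {"delta_pos": [[-0.01,0,0],[-0.03,0,0],[-0.03,0,0],[-0.03,0,0]], "angular": [[0,0,0],[0,0,0],[0,0,0],[0,0,0]], "jaw": [-1,-1,-1,-1]}}

```text
time: 19.27
eef_pos: [0.5598, 0.0123, 0.137]
orientation: [-0.005, 0.255, 0.967, -0.003]
wrist_force: [0.5, 0.1, 0.3]
finger_gap: 0.001
```

{"method": "play_rows", "body": {"delta_pos": [[-0.01,0,0],[-0.03,0,0],[-0.03,0,0],[-0.03,0,0]], "angular": [[0,0,0],[0,0,0],[0,0,0],[0,0,0]], "jaw": [-1,-1,-1,-1]}}

```text
time: 19.77
eef_pos: [0.5621, 0.011, 0.1367]
orientation: [-0.005, 0.255, 0.967, -0.003]
wrist_force: [-3.0, 1.2, -1.3]
finger_gap: -0.0
```

```bash
python3 -c "
from h import *
rel((.02,0.046),.137)"
```

```text
t 19.77 p [0.5621 0.011  0.1367] unit [0.019  0.0455] F [-3.2 -0.4] -1.3 gap -0.0
shift [-0.011  0.005 -0.003] turn [-0.008 -0.009  0.006]
```

{"method": "play_rows", "body": {"delta_pos": [[-0.01,0,0],[-0.03,0,0],[-0.03,0,0],[-0.03,0,0]], "angular": [[0,0,0],[0,0,0],[0,0,0],[0,0,0]], "jaw": [-1,-1,-1,-1]}}

```text
time: 20.27
eef_pos: [0.5642, 0.0096, 0.1363]
orientation: [-0.006, 0.255, 0.967, -0.003]
wrist_force: [-5.1, 1.6, -1.2]
finger_gap: 0.001
```

{"method": "play_rows", "body": {"delta_pos": [[-0.01,0,0],[-0.03,0,0],[-0.03,0,0],[-0.03,0,0]], "angular": [[0,0,0],[0,0,0],[0,0,0],[0,0,0]], "jaw": [-1,-1,-1,-1]}}

```text
time: 20.78
eef_pos: [0.5656, 0.0087, 0.1358]
orientation: [-0.007, 0.254, 0.967, -0.003]
wrist_force: [-7.7, 2.4, 0.7]
finger_gap: -0.002
```

```bash
python3 -c "
from h import *
rel((.02,0.046),.137)"
```

```text
t 20.77 p [0.5656 0.0087 0.1358] unit [0.0232 0.0453] F [-7.8 -1.8] 0.7 gap -0.0
shift [ 0.032  0.008 -0.012] turn [-0.009 -0.012  0.007]
```

{"method": "play_rows", "body": {"delta_pos": [[-0.04,0,0],[-0.08,0,0],[-0.08,0,0],[-0.08,0,0]], "angular": [[0,0,0],[0,0,0],[0,0,0],[0,0,0]], "jaw": [-1,-1,-1,-1]}}

```text
time: 21.28
eef_pos: [0.5698, 0.006, 0.1347]
orientation: [-0.01, 0.254, 0.967, -0.003]
wrist_force: [-13.2, 5.3, 2.9]
finger_gap: -0.003
```

```bash
python3 -c "
from h import *
rel((.02,0.046),.137)"
```

```text
t 21.27 p [0.5698 0.006  0.1347] unit [0.0281 0.045 ] F [-14.1  -2. ] 2.9 gap -0.0
shift [ 0.081  0.01  -0.022] turn [-0.011 -0.018  0.008]
```

14 N against the stop, well above the 2 N drag. I'll back off and up, clear of everything, then check.

{"method": "play_rows", "body": {"delta_pos": [[0.2,0,0],[0.45,0,0],[0.45,0,0],[0.45,0,-0.4],[0.45,0,-0.9],[0.45,0,-0.9],[0.45,0,-0.9]], "angular": [[0,0,0],[0,0,0],[0,0,0],[0,0,0],[0,0,0],[0,0,0],[0,0,0]], "jaw": [-1,-1,-1,-1,-1,-1,-1]}}

```text
time: 22.15
eef_pos: [0.5333, 0.0276, 0.2255]
orientation: [-0.01, 0.254, 0.967, -0.003]
wrist_force: [0.3, 0.2, -0.1]
finger_gap: -0.001
```

{"method": "play_rows", "body": {"delta_pos": [[0.3,0.5,0],[0.8,1,0],[0.8,1,0],[0.8,1,0],[0.8,1,0]], "angular": [[0,0,0],[0,0,0],[0,0,0],[0,0,0],[0,0,0]], "jaw": [-1,-1,-1,-1,-1]}}

```text
time: 22.78
eef_pos: [0.5133, 0.1519, 0.2255]
orientation: [-0.01, 0.256, 0.967, -0.003]
wrist_force: [-0.9, -0.2, -0.3]
finger_gap: 0.002
```

{"method": "play_rows", "body": {"delta_pos": [[0.3,0.5,0],[0.6,1,0],[0.6,1,0],[0.6,1,0],[0.6,1,0]], "angular": [[0,0,0],[0,0,0],[0,0,0],[0,0,0],[0,0,0]], "jaw": [-1,-1,-1,-1,-1]}}

```text
time: 23.4
eef_pos: [0.5116, 0.266, 0.2256]
orientation: [-0.01, 0.258, 0.966, -0.003]
wrist_force: [-1.0, -0.2, 0.5]
finger_gap: 0.0
```

```bash
python3 -c "
from h import *
rel((.02,0.046),.137)
a=snap('top','top10.png')[140:400,210:470]; b=snap('side','side10.png')
cv2.imwrite('pics/c10.png',np.hstack([cv2.resize(x,(400,400),interpolation=2) for x in(a,b[165:285,290:410])])[:,:,::-1])
c,s=np.cos(YAW),np.sin(YAW);M=np.array([[c,-s],[s,c]])
for P in [(.049,.047,.171),(.040,.047,.174)]:
  w=np.r_[M@P[:2]+U,P[2]]; print(P,(proj('top',w)[0]-[210,140])*400/260,(proj('side',w)[0]-[290,165])*400/120+[400,0])"
```

```text
t 23.4 p [0.5116 0.266  0.2256] unit [-0.1519  0.2414] F [-0.7 -0.6] 0.5 gap 0.0
shift [-1.733 -1.945  0.88 ] turn [-0.011 -0.016  0.001]
(0.049, 0.047, 0.171) [190.67866572 173.74947702] [565.40759936 178.65493726]
(0.04, 0.047, 0.174) [186.95614098 180.3726855 ] [575.44305283 179.53816353]
```

View pics/c10.png

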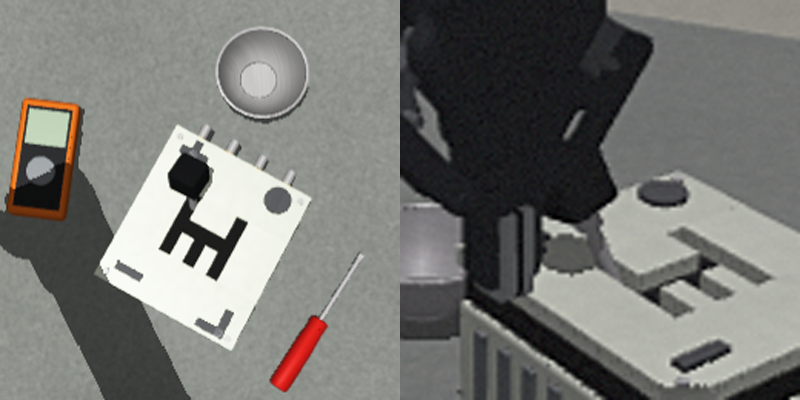

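The top view shows the knob at (189,174), where home is predicted at (190.7,173.7) and x = 40 mm would be at (187,180). It sits next to the cross. The meter, bowl and screwdriver look unmoved. I'll check them numerically, then hand in.

```bash
python3 -c "
from h import *
a=cv2.imread('pics/top0.png',0).astype(np.float32);b=cv2.imread('pics/top10.png',0).astype(np.float32)
for n,(x0,x1,y0,y1) in dict(meter=(210,270,198,245),bowl=(345,415,150,220),screw=(380,450,300,400)).items(): print(n,cv2.phaseCorrelate(a[y0:y1,x0:x1].copy(),b[y0:y1,x0:x1].copy()))
print(robot.get_obs()['time'],robot.hand_in())"
```

```text
meter ((-0.008031002427451028, 0.024328167888320706), 0.9948318067524168)
bowl ((-0.027599492853077834, -0.02460104894344539), 0.9999929088869213)
screw ((0.005769946538308091, 0.041030031293331604), 0.9921678169237242)
the job is handed in; nothing more can be done
23.5 None
```

The lever is home in the far-left corner slot (+x, +y), the one beside the cross plate, and the job is handed in at 23.5 s. I pushed it with the shut fingertips only: +x out of the park slot to the channel's far edge, sideways to the left stop, then +x into the slot. It did not enter any other corner slot.

**Checks that agreed:**
- **Stop:** the last push met about 14 N at the slot's end, against 2–4 N of drag on the way.
- **Position:** in the last top view the knob centre is within about 1 mm of the predicted home position.
- **Other things:** the meter, bowl and screwdriver shifted by less than 0.05 pixel between the first and last top views. The gripper was clear of everything at the end.

**Checks that disagreed:**
- **Fingertip height:** in the side camera the shut fingertips appeared about 29 mm higher than the reported TCP. The first push home was therefore near the top of the knob, so I repeated it lower down; the knob had not moved between the two.
- **No sharp stall at the end:** on the final push the fingers still crept forward while the force rose. I took this as the arm giving and the tool tilting slightly.

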